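Find the high spot of a bandsaw wheel's tyre on the truing stand

TASK

The bandsaw wheel on the truing stand has a new tyre with two raised places. Fold the sprung feeler down level onto its stop, then turn the wheel slowly and gently by its spokes to feel where the tyre rubs hardest on the feeler. Let go with the wheel standing still and that highest spot right at the feeler, and leave the other things on the bench alone.

Things in the scene. Friction and masses are not known exactly. Their poses are not given: they have to be found in the camera images.
- wheel: Cast bandsaw wheel lying flat, black rubber tyre of outer radius 125 mm. Origin on its axle at its underside, 50 mm above the bench; z up. Five spokes 14 mm wide, 4 to 18 mm above the origin: along its own x axis and every 72 degrees; open windows between them from radius 28 to 105 mm; rim and tyre 21 mm high. Turns either way without end; bearing drag 0.25 N m, so it stays where left.
- hub_top (a point): Top of the wheel's hub on the axle, 28 mm above the wheel's underside; the fixed arbor nut stands 15 mm higher still. To keep the wheel turning slowly by a spoke at 80 mm radius takes about 5 N clear of the raised places (knocks to 8 N when starting), in all about 8 N over the lower one and 17 N over the higher one, the same either way round.
- window (a point): Middle of one window of the wheel, 80 mm from the axle, level with the spokes' tops (18 mm above the wheel's origin), halfway (36 degrees) between two spokes. Closed fingertips can go down here to 25 mm below this point and push a spoke.
- flip_arm: Steel feeler arm on a level hinge pin beside the wheel; origin on the pin, 61 mm above the bench, 200 mm from the axle. Its own -y runs along the arm to the tip; its z is up when it lies level on its stop, pointing at the axle, its top 9 mm above the pin. Starts folded up 70 to 98 degrees; stays where left (0.06 N m). 14 to 17 mm thick; its barrel ends 60 mm from the pin.
- feeler_tip (a point): End of the 10 mm ball-ended spring plunger out of the barrel, 75 mm from the pin along the arm. With the arm level it is at half the tyre's height, 0.4 mm clear of the round tyre. The tyre's two raised places, at unknown angles not tied to the spokes but 132 degrees apart, press it: one 2.8 mm high, 16 degrees to either side (9 N at its top), one 0.9 mm, 9 degrees (2 N).

How it is judged:
On the way, in this order (a step that is already met when the one before it is completed fails the run):
1. the feeler arm is folded down level on its stop (angle between flip_arm's own z axis and vertical below 0.06 rad), for 0.2 s.
2. with the feeler down, the wheel is turned by the fingers (contact force between the fingers and wheel above 0.5 N and angular speed of wheel above 0.05 rad/s and angle between flip_arm's own z axis and vertical below 0.06 rad), for 0.04 s.
At the end, for the whole second after the job is handed in: The feeler lies level on its stop (within 0.06 rad), the wheel stands still (under 0.05 rad/s), and the tyre presses the feeler with over 6.8 N, as it does only within about 8 degrees of the top of the higher raised place (contact force between wheel and flip_arm above 6.8 N and angle between flip_arm's own z axis and vertical below 0.06 rad and angular speed of wheel below 0.05 rad/s); the robot touches nothing.
It fails at once if the wheel is spun faster than 3 rad/s (angular speed of wheel above 3 rad/s).
It fails at once if the robot bears on the feeler with over 40 N (contact force between any of the fingers, the arm and flip_arm above 40 N).
It fails at once if the robot bears on the wheel with over 40 N (contact force between any of the fingers, the arm and wheel above 40 N).
It fails at once if one of the other things on the bench is pushed aside by over 30 mm (distance of any of spanner, sanding_block, chisel_wide, chisel_wood, glue_can, offcut, neck_blank, pencil_jar from where it was at the start of the episode above 0.03 m).
It also fails if it takes over 64 s, if anything falls off the work surface, if the arm or the gripper's body presses on something with over 40 N, if the wrist force passes 120 N, or if a joint passes its speed limit or range.

ROBOT

A 7-joint arm with a two-finger parallel gripper is mounted at the origin on the work surface. World frame = base frame: x ahead of the robot, y to its left, z up, the work surface at z = 0. Lengths are in m, angles in rad, forces in N, time in s.
With the tool pointing down it reaches from about 0.425 to 0.925 m from the base axis. Payload 6.8 kg.
Tool frame: the origin (TCP) lies on the centre line of the jaws, within the pads' length; the fingertips stand 14 mm ahead of it and the grasp point (between the pads) lies 5 mm behind it (r.tips_ahead is the distance from the TCP to the fingertips, in m); z points along the fingers, y is the line along which they close (so a half turn about z gives the same grasp; the last joint's range is limited). The gripper opens to 85 mm and grips with 20 to 120 N. Pads are 22 mm wide; open, the fingers measure 114 mm over their backs; the gripper's body (76 mm by 85 mm) begins 54 mm behind the grasp point. The pads swing forward as they close: fully open they stand 13 mm farther back than shut.
Start: joints at [1.044, 0.477, 0.022, 1.555, -0.011, 1.109, -0.083], TCP at [0.275, -0.617, 0.245] pointing down, gripper open.
Joint ranges: [-2.96, 2.96], [-0.34, 2.1], [-1.41, 1.46], [0.24, 2.44], [-1.37, 4.51], [0.17, 1.92], [-2.96, 2.96]. Speed limits (rad/s): [2.39, 2.39, 3.14, 3.14, 3.14, 3.14, 3.14].

INTERFACE

Orientations are given as a rotation vector (axis times angle).
In Python, from bench import r, eyes gives the robot as it stands.
- The arm moves only by the tool step_arm, never from a script. Its argument "rows" is a list of rows, each a list of 6 numbers: the shift along the world's x, y, z in units of 60 cm (1.0 is 60 cm), then the turn, a rotation vector about the world's x, y, z in units of pi rad (1.0 is pi rad). In form: [[x, y, z, rx, ry, rz], ...]. A call has 1 to 5 rows; each row is the pose to reach, as a shift and turn from the pose commanded when the call began, turning the shorter way round; what a row does not reach only later rows make up. A row lasts 1/12 s, in which the tool goes at most 41.7 mm and 7.16 degrees, less where a joint would pass 70% of its speed; a pose out of reach is approached as far as the arm can. A call with a number of a shift or a turn outside -1 to 1 is refused whole. A call with a gripper value outside its range is refused whole. "jaw" is the closure, from 0 (fully open) to 1 (shut), set as the call begins (left out, the last holds). The fingers move at their own pace and stop on an object; "squeeze" is the grip in N (left out, the last holds). Time passes only in rows, so rows that repeat a pose let the fingers close. It gives the time, the measured TCP pose, the force, the opening and the grip force at its end, in the units of the state.
- r.get_obs(): the state, without advancing time (a new reading comes with each control period).
- eyes.grab_frame(name): name is "scene" or "top" or "wrist"; returns the picture (400x640x3 uint8, red, green, blue); there is no depth.
- eyes.camera_info(name): a dict with "mtx" (3x3 intrinsics, pixels), "extrinsics" (4x4, takes a point from camera to world coordinates); the wrist camera has in their place "tool_from_camera" (4x4, takes a point from camera to tool coordinates, whose origin is the TCP and whose axes are the flange's). Camera axes: x right, y down, z forward; pixel columns grow to the right and rows downward; lengths in m; the calibration is good to about 2 mm. A picture is of the moment at which its call begins: read the wrist's pose just before it. camera_info takes no time and is no camera call.
- r.hand_in(): hands the job in; it is judged then, once.
The state is a dict: "clock": time; "joints": joint angles; "qvel": joint speeds; "tau": joint torques, N m; "tcp_pos": TCP position; "orientation": TCP orientation; "contact_force": force on the tool from outside, world axes, zero at the start; "moment": the same for the moment, N m; "grip_width": finger opening in m; "gripper_force": force on a finger pad.
Only numpy, scipy, OpenCV 4.12 (cv2) and the standard library are available. Lean on these libraries where they do the work, as an engineer would, in place of code of your own. Each camera call takes 0.05 s, during which the arm holds its last target. There are 200 camera calls.

## Working session

There is one attempt and no reset: what is moved stays moved. The work goes in short steps, Python scripts to look and compute and a tool call to move; the robot and the scene stay as the last step left them, time stands still between calls to the robot, and variables do not carry over. Pictures are saved under pics/ and viewed, at most 10 in all, crops included, and the job is handed in when it is done.

Besides the shell and the picture viewer there is one more tool, called after "Emit:" by a JSON object that holds its "name" and its "arguments", one argument or row to a line. step_arm: Moves the arm, as the interface text tells. Shifts and turns lie within -1 to 1; 1 stands for 60 cm of shift or pi rad of turn. Its arguments: {"type":"object","properties":{"rows":{"type":"array"},"jaw":{"type":"number"},"squeeze":{"type":"number"}},"required":["rows"]}

```bash
mkdir -p pics; ls; python3 - <<'E'
from bench import r,eyes
import cv2
for n in("top","scene"):
    cv2.imwrite(f"pics/{n}0.png",eyes.grab_frame(n)[:,:,::-1])
    i=eyes.camera_info(n);print(n,i["mtx"].round(1).tolist(),i["extrinsics"].round(4).tolist())
print(eyes.camera_info("wrist"));o=r.get_obs();print(o,r.tips_ahead)
E
```

```text
pics
top [[413.1, 0.0, 318.3], [0.0, 413.1, 195.8], [0.0, 0.0, 1.0]] [[0.0122, -0.9978, 0.0645, 0.506], [-0.9997, -0.0108, 0.0212, 0.0447], [-0.0205, -0.0647, -0.9977, 0.7491], [0.0, 0.0, 0.0, 1.0]]
scene [[391.0, 0.0, 319.0], [0.0, 391.0, 200.7], [0.0, 0.0, 1.0]] [[-0.8682, 0.3505, -0.3511, 0.7721], [0.496, 0.6318, -0.5957, 0.4131], [0.013, -0.6914, -0.7224, 0.5629], [0.0, 0.0, 0.0, 1.0]]
{'mtx': array([[338.98132519,   0.        , 321.06515102],
       [  0.        , 338.98132519, 200.00916784],
       [  0.        ,   0.        ,   1.        ]]), 'tool_from_camera': array([[ 2.23008419e-04, -9.47836232e-01, -3.18757631e-01,
         8.17472710e-02],
       [ 9.99999733e-01,  4.33036725e-04, -5.88031534e-04,
         1.25281256e-04],
       [ 6.95391354e-04, -3.18757414e-01,  9.47836076e-01,
        -1.30058522e-01],
       [ 0.00000000e+00,  0.00000000e+00,  0.00000000e+00,
         1.00000000e+00]])}
{'clock': 0.1, 'joints': array([ 1.04386972,  0.47769838,  0.02229539,  1.55632844, -0.01148227,
        1.10931784, -0.08309461]), 'qvel': array([-0.00021154,  0.00037549,  0.0001506 , -0.00260863,  0.00204513,
       -0.00109903,  0.00197183]), 'tau': array([ 4.97357207e-03, -5.97752881e+01,  1.61375787e+00, -2.81952435e+01,
        1.28469543e-02,  5.02397350e-03, -1.89336367e-05]), 'tcp_pos': array([ 0.27432352, -0.61618964,  0.24444498]), 'orientation': array([-3.07140575e+00, -6.52884611e-01,  7.00170294e-04]), 'contact_force': array([-0.78770864,  0.49038607,  0.12018786]), 'moment': array([ 0.02016154,  0.0173    , -0.0511448 ]), 'gripper_force': 0.0, 'grip_width': 0.08564069052388854} 0.014
```

View pics/top0.png

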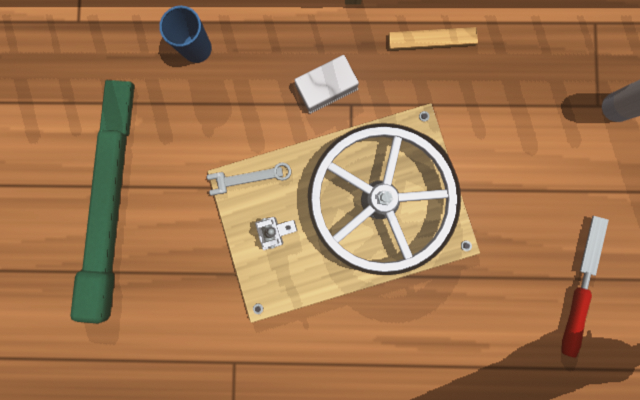

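View pics/scene0.png

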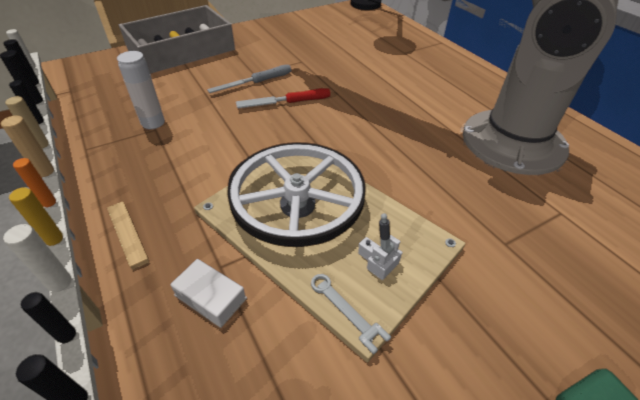

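The top view shows the wheel hub at about (384,198) with spoke ends near (448,195), (397,140), (330,165), (336,240) and (408,258). The upright feeler is at (269,232). In the scene view its tip is at (384,216) and the hub at (296,187).

```bash
cat > h.py <<'E'
import numpy as np
from bench import r,eyes
from scipy.spatial.transform import Rotation as R
def ray(n,u,v):
    i=eyes.camera_info(n); E=i["extrinsics"]; d=E[:3,:3]@np.linalg.solve(i["mtx"],[u,v,1]); return E[:3,3],d
def onz(n,u,v,z):
    o,d=ray(n,u,v); return o+d*(z-o[2])/d[2]
def tri(a,b):
    o1,d1=ray(*a);o2,d2=ray(*b)
    s=np.linalg.lstsq(np.c_[d1,-d2],o2-o1,rcond=None)[0]; p,q=o1+d1*s[0],o2+d2*s[1]
    return (p+q)/2,np.linalg.norm(p-q)
E
python3 - <<'E'
from h import *
import cv2
im=cv2.imread("pics/top0.png");h=cv2.cvtColor(im,cv2.COLOR_BGR2HSV)
m=(((h[...,2]<60)).astype(np.uint8))*255
m[:110]=0;m[290:]=0;m[:,:300]=0;m[:,475:]=0
c=max(cv2.findContours(m,0,1)[0],key=cv2.contourArea);e=cv2.fitEllipse(cv2.convexHull(c));print(e)
C=onz("top",*e[0],0.06);print("axle",C, "alt hub",onz("top",385,198,.093))
for p in[(448,195),(397,140),(330,165),(336,240),(408,258)]:
    q=onz("top",*p,.068)-C;print(p,np.degrees(np.arctan2(q[1],q[0])).round(1),np.linalg.norm(q).round(3))
for z in(.05,.061,.1,.136):
    q=onz("top",269,232,z)-C;print(z,(q+C).round(3),np.linalg.norm(q[:2]).round(3),np.degrees(np.arctan2(q[1],q[0])))
print("tip",tri(("top",269,232),("scene",384,216)))
a=np.hstack([cv2.resize(im[190:270,220:320],None,fx=4,fy=4),cv2.resize(cv2.imread("pics/scene0.png")[200:290,335:435],None,fx=4,fy=4)[:320]])
cv2.imwrite("pics/c1.png",a)
E
```

```text
((384.228515625, 198.55447387695312), (149.5723114013672, 150.1427001953125), 106.88232421875)
axle [ 0.5471757  -0.05056278  0.06      ] alt hub [ 0.54609825 -0.04722127  0.093     ]
(448, 195) -86.4 0.104
(397, 140) -11.5 0.099
(330, 165) 59.1 0.106
(336, 240) 131.0 0.106
(408, 258) -158.8 0.104
0.05 [0.489 0.142 0.05 ] 0.201 106.79876591605156
0.061 [0.489 0.141 0.061] 0.2 106.85246710197814
0.1 [0.49  0.135 0.1  ] 0.194 107.04974728391166
0.136 [0.491 0.13  0.136] 0.189 107.24199066987698
tip (array([0.49182086, 0.1303588 , 0.12955171]), np.float64(0.002275466266275993))
```

View pics/c1.png

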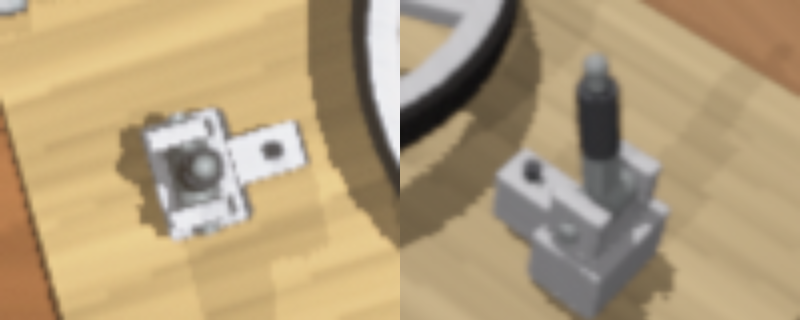

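The crop shows the feeler upright between the bracket cheeks, with its ball tip at about top pixel (271,231) and the stop reaching towards the wheel. That puts the pin near (0.489, 0.141), with the arm pointing at the axle along u = (0.292, -0.956).

Emit:
{"name": "step_arm", "arguments": {
  "rows": [
    [0.17,0.28,0,0,0,0],
    [0.17,0.28,0,0,0,0],
    [0.17,0.28,0,0,0,0],
    [0.17,0.28,0,0,0,0],
    [0.17,0.28,0,0,0,0]
  ],
  "jaw": 1
}}

```text
clock: 0.52
tcp_pos: [0.3785, -0.4447, 0.2449]
orientation: [-3.07, -0.657, -0.001]
contact_force: [0.7, 0.4, -0.0]
grip_width: 0.0257
gripper_force: 0.0
```

Emit:
{"name": "step_arm", "arguments": {
  "rows": [
    [0.17,0.28,0,0,0,0],
    [0.17,0.28,0,0,0,0],
    [0.17,0.28,0,0,0,0],
    [0.17,0.28,0,0,0,0],
    [0.17,0.28,0,0,0,0]
  ]
}}

```text
clock: 0.93
tcp_pos: [0.4802, -0.2765, 0.2452]
orientation: [-3.071, -0.658, -0.001]
contact_force: [1.2, -0.2, 0.1]
grip_width: 0.0002
gripper_force: 0.0
```

Emit:
{"name": "step_arm", "arguments": {
  "rows": [
    [0,0.33,0,0,0,0],
    [0,0.33,0,0,0,0],
    [0,0.33,0,0,0,0],
    [0,0.33,0,0,0,0],
    [0,0.33,0,0,0,0]
  ]
}}

```text
clock: 1.35
tcp_pos: [0.4779, -0.079, 0.2452]
orientation: [-3.071, -0.657, 0.0]
contact_force: [0.4, 1.1, -0.5]
grip_width: -0.0001
gripper_force: 0.0
```

Emit:
{"name": "step_arm", "arguments": {
  "rows": [
    [0,0.3,0,0,0,0],
    [0,0.3,0,0,0,0],
    [0,0.3,0,0,0,0],
    [0,0.3,0,0,0,0],
    [0,0.3,0,0,0,0]
  ]
}}

```text
clock: 1.77
tcp_pos: [0.4775, 0.1042, 0.2456]
orientation: [-3.068, -0.664, -0.002]
contact_force: [0.2, 0.7, 1.3]
grip_width: 0.0
gripper_force: 0.0
```

Emit:
{"name": "step_arm", "arguments": {
  "rows": [
    [-0.013,0.06,0,0,0,0],
    [-0.013,0.12,0,0,0,0],
    [-0.013,0.17,0,0,0,0],
    [-0.013,0.17,0,0,0,0],
    [-0.013,0.17,0,0,0,0]
  ]
}}

```text
clock: 2.18
tcp_pos: [0.47, 0.2012, 0.245]
orientation: [-3.071, -0.659, 0.001]
contact_force: [-0.2, -0.6, 0.4]
grip_width: -0.0003
gripper_force: 0.0
```

Emit:
{"name": "step_arm", "arguments": {
  "rows": [
    [0,0,-0.05,0,0,0],
    [0,0,-0.1,0,0,0],
    [0,0,-0.15,0,0,0],
    [0,0,-0.195,0,0,0],
    [0,0,-0.195,0,0,0]
  ]
}}

```text
clock: 2.6
tcp_pos: [0.4677, 0.1957, 0.1235]
orientation: [3.071, 0.65, -0.014]
contact_force: [-0.3, -0.7, 0.2]
grip_width: 0.0001
gripper_force: 0.0
```

```bash
python3 - <<'E'
from h import *
import cv2
print(r.get_obs()["tcp_pos"])
a=eyes.grab_frame("scene")[130:330,250:500,::-1];b=eyes.grab_frame("top")[130:330,180:430,::-1]
cv2.imwrite("pics/b1.png",cv2.resize(np.hstack([a,b]),None,fx=1.6,fy=1.6))
E
```

```text
[0.46770526 0.19570398 0.12353325]
```

View pics/b1.png

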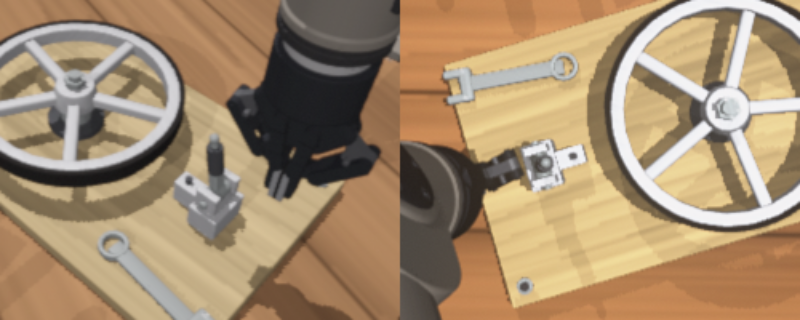

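The crop shows the closed fingers standing on the outer side of the upright feeler, in line with it and the axle. Now I push it over along u.

Emit:
{"name": "step_arm", "arguments": {
  "rows": [
    [0.006,-0.018,0,0,0,0],
    [0.011,-0.036,0,0,0,0],
    [0.016,-0.053,0,0,0,0],
    [0.021,-0.07,0,0,0,0],
    [0.021,-0.07,0,0,0,0]
  ]
}}

```text
clock: 3.12
tcp_pos: [0.4846, 0.1537, 0.1289]
orientation: [3.073, 0.646, 0.002]
contact_force: [0.2, -0.4, -0.3]
grip_width: -0.0
gripper_force: 0.0
```

Emit:
{"name": "step_arm", "arguments": {
  "rows": [
    [0.004,-0.012,-0.001,0,0,0],
    [0.007,-0.023,-0.003,0,0,0],
    [0.01,-0.033,-0.006,0,0,0],
    [0.014,-0.046,-0.013,0,0,0],
    [0.018,-0.058,-0.022,0,0,0]
  ]
}}

```text
clock: 3.53
tcp_pos: [0.4945, 0.122, 0.1149]
orientation: [3.073, 0.653, 0.001]
contact_force: [1.3, -0.1, 1.1]
grip_width: 0.0
gripper_force: 0.6
```

Emit:
{"name": "step_arm", "arguments": {
  "rows": [
    [0.002,-0.006,-0.006,0,0,0],
    [0.004,-0.011,-0.012,0,0,0],
    [0.005,-0.016,-0.018,0,0,0],
    [0.006,-0.019,-0.024,0,0,0],
    [0.007,-0.021,-0.03,0,0,0]
  ]
}}

```text
clock: 3.95
tcp_pos: [0.4982, 0.1097, 0.0966]
orientation: [3.073, 0.653, -0.001]
contact_force: [-0.3, -1.3, 0.0]
grip_width: -0.0001
gripper_force: 0.2
```

Emit:
{"name": "step_arm", "arguments": {
  "rows": [
    [0.001,-0.003,-0.004,0,0,0],
    [0.002,-0.006,-0.008,0,0,0],
    [0.002,-0.006,-0.012,0,0,0],
    [0.002,-0.006,-0.014,0,0,0],
    [0.002,-0.006,-0.016,0,0,0]
  ]
}}

```text
clock: 4.37
tcp_pos: [0.4994, 0.1064, 0.0873]
orientation: [-3.073, -0.653, 0.0]
contact_force: [0.5, 0.5, -0.0]
grip_width: 0.0001
gripper_force: 0.1
```

```bash
python3 - <<'E'
from h import *
import cv2
o=r.get_obs();print(o["tcp_pos"],o["contact_force"])
a=eyes.grab_frame("scene")[130:330,250:500,::-1];b=eyes.grab_frame("top")[130:330,180:430,::-1]
cv2.imwrite("pics/b2.png",cv2.resize(np.hstack([a,b]),None,fx=1.6,fy=1.6))
E
```

```text
[0.49944695 0.10641167 0.08734402] [ 0.46515927  0.47554866 -0.02300413]
```

View pics/b2.png

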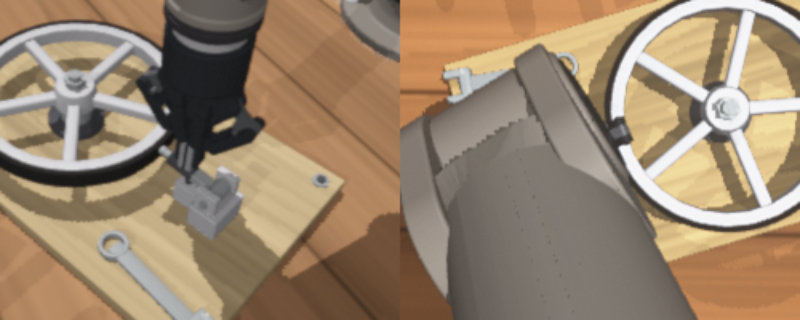

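The feeler is nearly level, with the fingers on top of the barrel. I press the last few millimetres gently.

Emit:
{"name": "step_arm", "arguments": {
  "rows": [
    [0,0,-0.001,0,0,0],
    [0,0,-0.002,0,0,0],
    [0,0,-0.003,0,0,0],
    [0,0,-0.004,0,0,0],
    [0,0,-0.005,0,0,0]
  ]
}}

```text
clock: 4.88
tcp_pos: [0.4996, 0.1063, 0.0845]
orientation: [3.073, 0.653, 0.0]
contact_force: [-0.7, -0.1, 0.4]
grip_width: -0.0
gripper_force: 0.1
```

Emit:
{"name": "step_arm", "arguments": {
  "rows": [
    [0,0,-0.001,0,0,0],
    [0,0,-0.001,0,0,0],
    [0,0,-0.002,0,0,0],
    [0,0,-0.002,0,0,0],
    [0,0,-0.002,0,0,0]
  ]
}}

```text
clock: 5.3
tcp_pos: [0.4995, 0.1063, 0.0835]
orientation: [3.073, 0.653, 0.0]
contact_force: [-0.5, -0.1, 3.7]
grip_width: -0.0001
gripper_force: 1.5
```

Emit:
{"name": "step_arm", "arguments": {
  "rows": [
    [0,0,-0.001,0,0,0],
    [0,0,-0.001,0,0,0],
    [0,0,-0.002,0,0,0],
    [0,0,-0.002,0,0,0],
    [0,0,-0.002,0,0,0]
  ]
}}

```text
clock: 5.72
tcp_pos: [0.4997, 0.1064, 0.0831]
orientation: [3.072, 0.653, 0.001]
contact_force: [-4.1, -1.4, 13.0]
grip_width: 0.0
gripper_force: 6.7
```

Emit:
{"name": "step_arm", "arguments": {
  "rows": [
    [0,0,0.02,0,0,0],
    [0,0,0.05,0,0,0],
    [0,0,0.08,0,0,0],
    [0,0,0.113,0,0,0],
    [0,0,0.113,0,0,0]
  ]
}}

```text
clock: 6.13
tcp_pos: [0.5017, 0.1072, 0.1537]
orientation: [-3.073, -0.653, -0.01]
contact_force: [-0.1, 0.4, -0.3]
grip_width: -0.0001
gripper_force: 0.0
```

Emit:
{"name": "step_arm", "arguments": {
  "rows": [
    [0.017,-0.032,0,0,0,0],
    [0.034,-0.065,0,0,0,0],
    [0.051,-0.097,0,0,0,0],
    [0.068,-0.129,0,0,0,0],
    [0.068,-0.129,0,0,0,0]
  ]
}}

```text
clock: 6.55
tcp_pos: [0.542, 0.024, 0.1497]
orientation: [3.073, 0.643, 0.001]
contact_force: [1.3, 0.1, 0.4]
grip_width: 0.0
gripper_force: 0.0
```

```bash
python3 - <<'E'
from h import *
import cv2
o=r.get_obs();print(o["tcp_pos"],o["contact_force"])
g=cv2.cvtColor(cv2.imread("pics/top0.png"),cv2.COLOR_BGR2GRAY).astype(np.float32)
C=np.array([.5472,-.0506]);i=eyes.camera_info("top");E=i["extrinsics"];w=np.linalg.inv(E)
rr=np.arange(.112,.140,.0005);out=[];ang=np.arange(0,360,6)
for a in ang:
    t=np.radians(a);X=np.stack([C[0]+rr*np.cos(t),C[1]+rr*np.sin(t),0*rr+.071,0*rr+1])
    c=(w@X)[:3];p=i["mtx"]@(c/c[2]);v=cv2.remap(g,p[0].astype(np.float32)[None],p[1].astype(np.float32)[None],1)[0]
    k=np.argmin(v);hi=v[k:].max();th=(v[k]+hi)/2;j=k+np.argmax(v[k:]>th);out.append(rr[j]*1000)
out=np.array(out);t=np.radians(ang)
A=np.c_[np.ones_like(t),np.cos(t),np.sin(t)];m=np.ones(len(t),bool)
for _ in range(4):
    s=np.linalg.lstsq(A[m],out[m],rcond=None)[0];e=out-A@s;m=abs(e)<1.2
print(s);print([(int(a),round(float(x),1)) for a,x in zip(ang,e)])
E
cat > pics/.x 2>/dev/null; python3 -c "
from bench import eyes;import cv2;cv2.imwrite('pics/b3.png',eyes.grab_frame('wrist')[:,:,::-1])"
```

```text
[0.54197347 0.02399919 0.14969987] [1.25254682 0.14491129 0.40431107]
[125.27446355   0.4910653    2.54946885]
[(0, -0.3), (6, -0.0), (12, -0.3), (18, -0.5), (24, -0.3), (30, 0.0), (36, 0.8), (42, 2.7), (48, 6.5), (54, 7.9), (60, 10.3), (66, 0.2), (72, 0.1), (78, 0.1), (84, 0.6), (90, 0.2), (96, -0.3), (102, -0.2), (108, -0.5), (114, -0.4), (120, -0.2), (126, 0.5), (132, 11.7), (138, 9.4), (144, 7.1), (150, 4.4), (156, 1.1), (162, -0.1), (168, -0.3), (174, -0.1), (180, -0.3), (186, -0.0), (192, -0.3), (198, -0.0), (204, -0.3), (210, -0.1), (216, 0.1), (222, -0.2), (228, -0.1), (234, 0.1), (240, 0.2), (246, 0.3), (252, 0.3), (258, -0.2), (264, -0.2), (270, -0.2), (276, 0.2), (282, 0.1), (288, -0.0), (294, -0.1), (300, 0.7), (306, 2.5), (312, 2.3), (318, 2.1), (324, 1.3), (330, 0.6), (336, -0.2), (342, -0.5), (348, -0.2), (354, 0.0)]
```

View pics/b3.png

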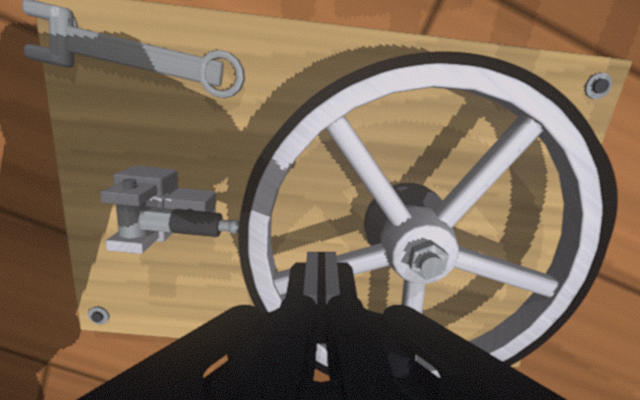

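The wrist picture shows the feeler lying level, with its ball at (235,226) touching distance from the tyre, and the fingers over a window. In the first top image the tyre outline bulges about 2.5 mm around 314°. The feeler stands at about 107°, so I turn counter-clockwise about 153° and feel the force on the way.

Emit:
{"name": "step_arm", "arguments": {
  "rows": [
    [0,0,-0.03,0,0,0],
    [0,0,-0.06,0,0,0],
    [0,0,-0.09,0,0,0],
    [0,0,-0.115,0,0,0],
    [0,0,-0.135,0,0,0]
  ]
}}

```text
clock: 7.02
tcp_pos: [0.5393, 0.03, 0.0676]
orientation: [-3.072, -0.655, 0.002]
contact_force: [-0.4, 0.4, -0.4]
grip_width: -0.0001
gripper_force: 0.0
```

Emit:
{"name": "step_arm", "arguments": {
  "rows": [
    [-0.0045,-0.0008,0,0,0,0],
    [-0.009,-0.0016,0,0,0,0],
    [-0.0134,-0.0023,0,0,0,0],
    [-0.0178,-0.0031,0,0,0,0],
    [-0.0223,-0.0039,0,0,0,0]
  ]
}}

```text
clock: 7.43
tcp_pos: [0.5272, 0.0266, 0.0698]
orientation: [3.073, 0.653, 0.003]
contact_force: [-0.7, -0.4, 0.0]
grip_width: -0.0001
gripper_force: 0.0
```

Emit:
{"name": "step_arm", "arguments": {
  "rows": [
    [-0.0043,-0.0016,0,0,0,0],
    [-0.0085,-0.0031,0,0,0,0],
    [-0.0128,-0.0047,0,0,0,0],
    [-0.017,-0.0062,0,0,0,0],
    [-0.0213,-0.0078,0,0,0,0]
  ]
}}

```text
clock: 7.85
tcp_pos: [0.514, 0.0218, 0.069]
orientation: [3.073, 0.653, 0.0]
contact_force: [1.0, -0.3, -0.7]
grip_width: 0.0
gripper_force: 0.0
```

Emit:
{"name": "step_arm", "arguments": {
  "rows": [
    [-0.0039,-0.0023,0,0,0,0],
    [-0.0079,-0.0046,0,0,0,0],
    [-0.0118,-0.0068,0,0,0,0],
    [-0.0158,-0.0091,0,0,0,0],
    [-0.0197,-0.0114,0,0,0,0]
  ]
}}

```text
clock: 8.27
tcp_pos: [0.5032, 0.015, 0.0693]
orientation: [3.073, 0.653, 0.003]
contact_force: [3.8, -0.4, -0.3]
grip_width: 0.0
gripper_force: 1.7
```

Emit:
{"name": "step_arm", "arguments": {
  "rows": [
    [-0.0035,-0.0029,0,0,0,0],
    [-0.007,-0.0058,0,0,0,0],
    [-0.0104,-0.0088,0,0,0,0],
    [-0.0139,-0.0117,0,0,0,0],
    [-0.0174,-0.0146,0,0,0,0]
  ]
}}

```text
clock: 8.68
tcp_pos: [0.4921, 0.0064, 0.0691]
orientation: [-3.073, -0.653, -0.002]
contact_force: [4.9, 2.5, 0.7]
grip_width: -0.0
gripper_force: 2.3
```

Emit:
{"name": "step_arm", "arguments": {
  "rows": [
    [-0.0029,-0.0035,0,0,0,0],
    [-0.0058,-0.007,0,0,0,0],
    [-0.0088,-0.0104,0,0,0,0],
    [-0.0117,-0.0139,0,0,0,0],
    [-0.0146,-0.0174,0,0,0,0]
  ]
}}

```text
clock: 9.1
tcp_pos: [0.4832, -0.0037, 0.069]
orientation: [-3.072, -0.654, -0.001]
contact_force: [3.4, 2.3, 1.4]
grip_width: -0.0002
gripper_force: 1.8
```

Emit:
{"name": "step_arm", "arguments": {
  "rows": [
    [-0.0023,-0.0039,0,0,0,0],
    [-0.0046,-0.0079,0,0,0,0],
    [-0.0068,-0.0118,0,0,0,0],
    [-0.0091,-0.0158,0,0,0,0],
    [-0.0114,-0.0197,0,0,0,0]
  ]
}}

```text
clock: 9.52
tcp_pos: [0.4759, -0.0161, 0.0688]
orientation: [-3.073, -0.653, 0.001]
contact_force: [2.8, 3.1, -0.3]
grip_width: -0.0003
gripper_force: 1.7
```

Emit:
{"name": "step_arm", "arguments": {
  "rows": [
    [-0.0016,-0.0043,0,0,0,0],
    [-0.0031,-0.0085,0,0,0,0],
    [-0.0047,-0.0128,0,0,0,0],
    [-0.0062,-0.017,0,0,0,0],
    [-0.0078,-0.0213,0,0,0,0]
  ]
}}

```text
clock: 9.93
tcp_pos: [0.4713, -0.0289, 0.0688]
orientation: [-3.073, -0.653, 0.001]
contact_force: [3.5, 4.0, 0.2]
grip_width: 0.0003
gripper_force: 1.6
```

Emit:
{"name": "step_arm", "arguments": {
  "rows": [
    [-0.0008,-0.0045,0,0,0,0],
    [-0.0016,-0.009,0,0,0,0],
    [-0.0023,-0.0134,0,0,0,0],
    [-0.0031,-0.0178,0,0,0,0],
    [-0.0039,-0.0223,0,0,0,0]
  ]
}}

```text
clock: 10.35
tcp_pos: [0.469, -0.0423, 0.0688]
orientation: [-3.073, -0.653, 0.001]
contact_force: [2.3, 4.3, 0.2]
grip_width: -0.0002
gripper_force: 1.6
```

Emit:
{"name": "step_arm", "arguments": {
  "rows": [
    [0,-0.0045,0,0,0,0],
    [0,-0.009,0,0,0,0],
    [0,-0.0136,0,0,0,0],
    [0,-0.0182,0,0,0,0],
    [0,-0.0227,0,0,0,0]
  ]
}}

```text
clock: 10.77
tcp_pos: [0.4691, -0.056, 0.0688]
orientation: [-3.073, -0.653, 0.001]
contact_force: [1.7, 3.5, 0.5]
grip_width: 0.0002
gripper_force: 1.6
```

Emit:
{"name": "step_arm", "arguments": {
  "rows": [
    [0.0008,-0.0045,0,0,0,0],
    [0.0016,-0.009,0,0,0,0],
    [0.0023,-0.0134,0,0,0,0],
    [0.0031,-0.0178,0,0,0,0],
    [0.0039,-0.0223,0,0,0,0]
  ]
}}

```text
clock: 11.18
tcp_pos: [0.4714, -0.0692, 0.0688]
orientation: [-3.073, -0.653, 0.001]
contact_force: [1.1, 4.6, -0.2]
grip_width: -0.0
gripper_force: 1.8
```

Emit:
{"name": "step_arm", "arguments": {
  "rows": [
    [0.0016,-0.0043,0,0,0,0],
    [0.0031,-0.0085,0,0,0,0],
    [0.0047,-0.0128,0,0,0,0],
    [0.0062,-0.017,0,0,0,0],
    [0.0078,-0.0213,0,0,0,0]
  ]
}}

```text
clock: 11.6
tcp_pos: [0.4761, -0.0822, 0.0688]
orientation: [-3.073, -0.653, 0.001]
contact_force: [-0.2, 4.0, -0.2]
grip_width: -0.0002
gripper_force: 1.7
```

Emit:
{"name": "step_arm", "arguments": {
  "rows": [
    [0.0023,-0.0039,0,0,0,0],
    [0.0046,-0.0079,0,0,0,0],
    [0.0068,-0.0118,0,0,0,0],
    [0.0091,-0.0158,0,0,0,0],
    [0.0114,-0.0197,0,0,0,0]
  ]
}}

```text
clock: 12.02
tcp_pos: [0.483, -0.094, 0.0688]
orientation: [-3.073, -0.653, 0.001]
contact_force: [-0.3, 4.3, -0.1]
grip_width: 0.0
gripper_force: 1.7
```

Emit:
{"name": "step_arm", "arguments": {
  "rows": [
    [0.0029,-0.0035,0,0,0,0],
    [0.0058,-0.007,0,0,0,0],
    [0.0088,-0.0104,0,0,0,0],
    [0.0117,-0.0139,0,0,0,0],
    [0.0146,-0.0174,0,0,0,0]
  ]
}}

```text
clock: 12.43
tcp_pos: [0.4918, -0.1044, 0.0688]
orientation: [-3.073, -0.653, 0.001]
contact_force: [-1.5, 3.3, 0.0]
grip_width: 0.0002
gripper_force: 1.6
```

Emit:
{"name": "step_arm", "arguments": {
  "rows": [
    [0.0035,-0.0029,0,0,0,0],
    [0.007,-0.0058,0,0,0,0],
    [0.0104,-0.0088,0,0,0,0],
    [0.0139,-0.0117,0,0,0,0],
    [0.0174,-0.0146,0,0,0,0]
  ]
}}

```text
clock: 12.85
tcp_pos: [0.5023, -0.1132, 0.0688]
orientation: [-3.073, -0.653, 0.001]
contact_force: [-1.9, 3.5, -0.4]
grip_width: -0.0001
gripper_force: 1.6
```

Emit:
{"name": "step_arm", "arguments": {
  "rows": [
    [0.0039,-0.0023,0,0,0,0],
    [0.0079,-0.0046,0,0,0,0],
    [0.0118,-0.0068,0,0,0,0],
    [0.0158,-0.0091,0,0,0,0],
    [0.0197,-0.0114,0,0,0,0]
  ]
}}

```text
clock: 13.27
tcp_pos: [0.5143, -0.12, 0.0689]
orientation: [3.073, 0.653, -0.0]
contact_force: [-2.6, 2.2, -0.5]
grip_width: 0.0002
gripper_force: 1.5
```

Emit:
{"name": "step_arm", "arguments": {
  "rows": [
    [0.0021,-0.0009,0,0,0,0],
    [0.0042,-0.0017,0,0,0,0],
    [0.0063,-0.0026,0,0,0,0],
    [0.0084,-0.0034,0,0,0,0],
    [0.0105,-0.0043,0,0,0,0]
  ]
}}

```text
clock: 13.68
tcp_pos: [0.5204, -0.1223, 0.0689]
orientation: [-3.073, -0.653, 0.0]
contact_force: [-3.3, 2.9, -0.8]
grip_width: 0.0006
gripper_force: 1.6
```

Emit:
{"name": "step_arm", "arguments": {
  "rows": [
    [0.0022,-0.0007,0,0,0,0],
    [0.0043,-0.0014,0,0,0,0],
    [0.0065,-0.002,0,0,0,0],
    [0.0086,-0.0027,0,0,0,0],
    [0.0108,-0.0034,0,0,0,0]
  ]
}}

```text
clock: 14.1
tcp_pos: [0.5269, -0.1245, 0.0688]
orientation: [-3.073, -0.653, 0.001]
contact_force: [-2.3, 2.5, 0.4]
grip_width: 0.0
gripper_force: 1.6
```

Emit:
{"name": "step_arm", "arguments": {
  "rows": [
    [0.0022,-0.0005,0,0,0,0],
    [0.0044,-0.001,0,0,0,0],
    [0.0066,-0.0015,0,0,0,0],
    [0.0088,-0.002,0,0,0,0],
    [0.011,-0.0025,0,0,0,0]
  ]
}}

```text
clock: 14.52
tcp_pos: [0.5324, -0.1253, 0.0686]
orientation: [-3.072, -0.653, 0.004]
contact_force: [-6.5, 4.0, 2.2]
grip_width: 0.0001
gripper_force: 3.4
```

The force is rising, as expected at the foot of the high place. I continue in finer steps.

Emit:
{"name": "step_arm", "arguments": {
  "rows": [
    [0.0014,-0.0002,0,0,0,0],
    [0.0027,-0.0004,0,0,0,0],
    [0.004,-0.0006,0,0,0,0],
    [0.0054,-0.0008,0,0,0,0],
    [0.0067,-0.001,0,0,0,0]
  ]
}}

```text
clock: 14.93
tcp_pos: [0.5354, -0.1256, 0.0685]
orientation: [-3.071, -0.653, 0.007]
contact_force: [-9.8, 5.5, 5.2]
grip_width: -0.0003
gripper_force: 4.6
```

Emit:
{"name": "step_arm", "arguments": {
  "rows": [
    [0.0014,-0.0001,0,0,0,0],
    [0.0027,-0.0002,0,0,0,0],
    [0.004,-0.0004,0,0,0,0],
    [0.0054,-0.0005,0,0,0,0],
    [0.0067,-0.0006,0,0,0,0]
  ]
}}

```text
clock: 15.35
tcp_pos: [0.5385, -0.126, 0.0682]
orientation: [-3.071, -0.653, 0.01]
contact_force: [-10.9, 5.1, 5.4]
grip_width: 0.0002
gripper_force: 5.4
```

Emit:
{"name": "step_arm", "arguments": {
  "rows": [
    [0.0014,-0.0001,0,0,0,0],
    [0.0027,-0.0001,0,0,0,0],
    [0.004,-0.0002,0,0,0,0],
    [0.0054,-0.0002,0,0,0,0],
    [0.0067,-0.0003,0,0,0,0]
  ]
}}

```text
clock: 15.77
tcp_pos: [0.5418, -0.1262, 0.0681]
orientation: [-3.071, -0.653, 0.012]
contact_force: [-12.7, 5.9, 6.3]
grip_width: 0.0003
gripper_force: 5.6
```

Emit:
{"name": "step_arm", "arguments": {
  "rows": [
    [0.0014,0,0,0,0,0],
    [0.0027,0,0,0,0,0],
    [0.004,0,0,0,0,0],
    [0.0054,0,0,0,0,0],
    [0.0067,0,0,0,0,0]
  ]
}}

```text
clock: 16.18
tcp_pos: [0.5451, -0.1264, 0.0679]
orientation: [-3.071, -0.653, 0.014]
contact_force: [-13.6, 5.5, 5.7]
grip_width: 0.0001
gripper_force: 6.5
```

Emit:
{"name": "step_arm", "arguments": {
  "rows": [
    [0.0014,0,0,0,0,0],
    [0.0027,0.0001,0,0,0,0],
    [0.004,0.0001,0,0,0,0],
    [0.0054,0.0002,0,0,0,0],
    [0.0067,0.0002,0,0,0,0]
  ]
}}

```text
clock: 16.6
tcp_pos: [0.5486, -0.1262, 0.0677]
orientation: [-3.07, -0.653, 0.016]
contact_force: [-16.5, 5.3, 7.0]
grip_width: 0.0001
gripper_force: 6.8
```

Emit:
{"name": "step_arm", "arguments": {
  "rows": [
    [0.0014,0.0001,0,0,0,0],
    [0.0027,0.0002,0,0,0,0],
    [0.004,0.0003,0,0,0,0],
    [0.0054,0.0004,0,0,0,0],
    [0.0067,0.0005,0,0,0,0]
  ]
}}

```text
clock: 17.02
tcp_pos: [0.5525, -0.126, 0.0674]
orientation: [-3.07, -0.653, 0.016]
contact_force: [-15.1, 4.8, 6.1]
grip_width: 0.0001
gripper_force: 6.5
```

Emit:
{"name": "step_arm", "arguments": {
  "rows": [
    [0.0014,0.0002,0,0,0,0],
    [0.0027,0.0003,0,0,0,0],
    [0.004,0.0005,0,0,0,0],
    [0.0054,0.0006,0,0,0,0],
    [0.0067,0.0008,0,0,0,0]
  ]
}}

```text
clock: 17.43
tcp_pos: [0.5566, -0.1257, 0.0673]
orientation: [-3.07, -0.652, 0.016]
contact_force: [-13.9, 3.7, 3.5]
grip_width: 0.0001
gripper_force: 5.7
```

The force peaked at about 16.5 N near x = 0.549–0.552, and I am now about 4° past it. I back off, lift clear and check by eye.

Emit:
{"name": "step_arm", "arguments": {
  "rows": [
    [-0.006,-0.0005,0,0,0,0],
    [-0.014,-0.001,0,0,0,0],
    [-0.022,-0.001,0,0,0,0],
    [-0.028,-0.001,0,0,0,0],
    [-0.028,-0.001,0,0,0,0]
  ]
}}

```text
clock: 17.85
tcp_pos: [0.5448, -0.1273, 0.0693]
orientation: [3.072, 0.652, 0.001]
contact_force: [-0.5, 0.9, 0.4]
grip_width: 0.0003
gripper_force: 0.0
```

Emit:
{"name": "step_arm", "arguments": {
  "rows": [
    [0,0,0.03,0,0,0],
    [0,0,0.06,0,0,0],
    [0,0,0.1,0,0,0],
    [0,0,0.15,0,0,0],
    [0,0,0.2,0,0,0]
  ]
}}

```text
clock: 18.27
tcp_pos: [0.5449, -0.1267, 0.1901]
orientation: [-3.073, -0.653, -0.0]
contact_force: [0.4, -0.2, 0.4]
grip_width: 0.0002
gripper_force: 0.0
```

Emit:
{"name": "step_arm", "arguments": {
  "rows": [
    [-0.05,-0.05,0,0,0,0],
    [-0.06,-0.11,0,0,0,0],
    [-0.06,-0.18,0,0,0,0],
    [-0.06,-0.24,0,0,0,0],
    [-0.06,-0.3,0,0,0,0]
  ]
}}

```text
clock: 18.68
tcp_pos: [0.5088, -0.3093, 0.1897]
orientation: [3.071, 0.652, 0.002]
contact_force: [1.3, 0.8, -0.8]
grip_width: -0.0002
gripper_force: 0.0
```

```bash
python3 - <<'E'
from h import *
import cv2
im=eyes.grab_frame("top")[:,:,::-1];cv2.imwrite("pics/t2.png",im)
cv2.imwrite("pics/t2c.png",cv2.resize(im[100:300,200:480],None,fx=2.8,fy=2.8,interpolation=cv2.INTER_CUBIC))
o=r.get_obs();print(o["clock"],o["tcp_pos"],o["contact_force"])
g=cv2.cvtColor(im.copy(),cv2.COLOR_BGR2GRAY).astype(np.float32)
C=np.array([.5472,-.0481]);i=eyes.camera_info("top");w=np.linalg.inv(i["extrinsics"])
def samp(G,a,rr,z):
    t=np.radians(a);X=np.stack([C[0]+rr*np.cos(t),C[1]+rr*np.sin(t),0*rr+z,0*rr+1])
    c=(w@X)[:3];p=i["mtx"]@(c/c[2]);return cv2.remap(G,p[0].astype(np.float32)[None],p[1].astype(np.float32)[None],1)[0]
g0=cv2.cvtColor(cv2.imread("pics/top0.png"),cv2.COLOR_BGR2GRAY).astype(np.float32)
a=np.arange(0,360,.5);sp=[]
for G in(g0,g):
    S=np.array([samp(G,x,np.arange(.06,.098,.002),.068).mean() for x in a])
    m=S-cv2.blur(S[None].astype(np.float32),(61,1))[0]
    z=sum(np.clip(m,0,None)*np.exp(5j*np.radians(a)));sp.append(np.degrees(np.angle(z))/5%72)
print("spoke phase",sp,"rotation mod 72",(sp[1]-sp[0])%72)
rr=np.arange(.112,.140,.0005);out=[];ang=np.arange(60,160,4)
for x in ang:
    v=samp(g,x,rr,.071);k=np.argmin(v);th=(v[k]+v[k:].max())/2;out.append((int(x),round(float(rr[k+np.argmax(v[k:]>th)]*1000),1)))
print(out)
E
```

```text
18.7333 [ 0.5072333  -0.31840989  0.1895186 ] [ 1.24957406 -6.71017068  0.6860501 ]
spoke phase [np.float64(58.74150813943663), np.float64(1.9434791766554103)] rotation mod 72 15.201971037218776
[(60, 136.0), (64, 137.5), (68, 138.0), (72, 125.5), (76, 125.0), (80, 125.0), (84, 125.0), (88, 125.5), (92, 125.0), (96, 125.5), (100, 126.5), (104, 127.0), (108, 129.0), (112, 127.5), (116, 127.5), (120, 127.5), (124, 130.0), (128, 137.5), (132, 136.5), (136, 136.0), (140, 133.5), (144, 131.0), (148, 130.0), (152, 126.0), (156, 125.0)]
```

View pics/t2c.png

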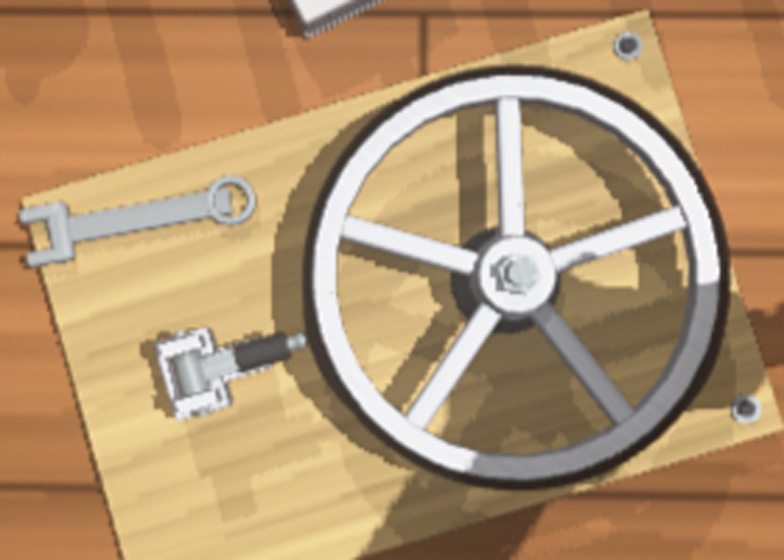

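In the close top view the feeler lies level against the tyre at crop (300,340), with the spokes at 2° plus multiples of 72°. The wheel has turned 159°, so the bump is at about 112–113°, while the feeler is at 107°. Both estimates say 4–6° too far, so I nudge the 290° spoke back about 4.5°.

Emit:
{"name": "step_arm", "arguments": {
  "rows": [
    [0.03,0.06,0,0,0,0],
    [0.06,0.12,0,0,0,0],
    [0.09,0.18,0,0,0,0],
    [0.12,0.24,0,0,0,0],
    [0.14,0.3,0,0,0,0]
  ]
}}

```text
clock: 19.15
tcp_pos: [0.5947, -0.1247, 0.1894]
orientation: [3.073, 0.653, 0.004]
contact_force: [0.3, -0.2, 0.2]
grip_width: -0.0003
gripper_force: 0.0
```

Emit:
{"name": "step_arm", "arguments": {
  "rows": [
    [0.02,0.03,0,0,0,0],
    [0.035,0.06,0,0,0,0],
    [0.035,0.06,0,0,0,0],
    [0.035,0.06,0,0,0,0],
    [0.035,0.06,0,0,0,0]
  ]
}}

```text
clock: 19.57
tcp_pos: [0.6137, -0.0918, 0.1889]
orientation: [3.072, 0.651, -0.0]
contact_force: [-0.4, -0.9, 0.4]
grip_width: -0.0
gripper_force: 0.0
```

Emit:
{"name": "step_arm", "arguments": {
  "rows": [
    [0,0,-0.05,0,0,0],
    [0,0,-0.1,0,0,0],
    [0,0,-0.15,0,0,0],
    [0,0,-0.18,0,0,0],
    [0,0,-0.2,0,0,0]
  ]
}}

```text
clock: 19.98
tcp_pos: [0.6119, -0.0928, 0.0664]
orientation: [3.074, 0.649, -0.006]
contact_force: [0.1, -0.3, -0.7]
grip_width: 0.0002
gripper_force: 0.0
```

Emit:
{"name": "step_arm", "arguments": {
  "rows": [
    [-0.008,-0.008,0,0,0,0],
    [-0.016,-0.016,0,0,0,0],
    [-0.024,-0.024,0,0,0,0],
    [-0.028,-0.029,0,0,0,0],
    [-0.0313,-0.0324,0,0,0,0]
  ]
}}

```text
clock: 20.4
tcp_pos: [0.5953, -0.1116, 0.0703]
orientation: [3.072, 0.651, 0.003]
contact_force: [0.1, -0.5, -0.1]
grip_width: 0.0004
gripper_force: 0.0
```

Emit:
{"name": "step_arm", "arguments": {
  "rows": [
    [-0.0011,-0.0008,0,0,0,0],
    [-0.0022,-0.0015,0,0,0,0],
    [-0.0034,-0.0023,0,0,0,0],
    [-0.0045,-0.003,0,0,0,0],
    [-0.0056,-0.0038,0,0,0,0]
  ]
}}

```text
clock: 20.82
tcp_pos: [0.5918, -0.1121, 0.0689]
orientation: [-3.073, -0.654, -0.0]
contact_force: [-0.4, 0.8, -0.9]
grip_width: -0.0004
gripper_force: 0.0
```

Emit:
{"name": "step_arm", "arguments": {
  "rows": [
    [-0.0012,-0.0007,0,0,0,0],
    [-0.0023,-0.0014,0,0,0,0],
    [-0.0035,-0.0021,0,0,0,0],
    [-0.0046,-0.0028,0,0,0,0],
    [-0.0058,-0.0035,0,0,0,0]
  ]
}}

```text
clock: 21.23
tcp_pos: [0.5904, -0.113, 0.0691]
orientation: [-3.072, -0.655, -0.008]
contact_force: [7.4, 4.3, -7.7]
grip_width: -0.0002
gripper_force: 4.5
```

Emit:
{"name": "step_arm", "arguments": {
  "rows": [
    [-0.0012,-0.0006,0,0,0,0],
    [-0.0024,-0.0013,0,0,0,0],
    [-0.0036,-0.0019,0,0,0,0],
    [-0.0048,-0.0026,0,0,0,0],
    [-0.006,-0.0032,0,0,0,0]
  ]
}}

```text
clock: 21.65
tcp_pos: [0.5895, -0.1136, 0.0694]
orientation: [-3.071, -0.656, -0.016]
contact_force: [14.6, 6.6, -12.2]
grip_width: -0.0002
gripper_force: 7.5
```

Emit:
{"name": "step_arm", "arguments": {
  "rows": [
    [-0.0012,-0.0006,0,0,0,0],
    [-0.0024,-0.0012,0,0,0,0],
    [-0.0036,-0.0017,0,0,0,0],
    [-0.0048,-0.0023,0,0,0,0],
    [-0.006,-0.0029,0,0,0,0]
  ]
}}

```text
clock: 22.07
tcp_pos: [0.5862, -0.115, 0.0695]
orientation: [-3.071, -0.657, -0.017]
contact_force: [15.2, 5.7, -12.3]
grip_width: 0.0001
gripper_force: 7.8
```

Emit:
{"name": "step_arm", "arguments": {
  "rows": [
    [-0.0006,-0.0003,0,0,0,0],
    [-0.0012,-0.0005,0,0,0,0],
    [-0.0018,-0.0008,0,0,0,0],
    [-0.0024,-0.001,0,0,0,0],
    [-0.003,-0.0013,0,0,0,0]
  ]
}}

```text
clock: 22.48
tcp_pos: [0.5842, -0.1159, 0.0695]
orientation: [-3.071, -0.657, -0.017]
contact_force: [13.4, 6.1, -10.6]
grip_width: 0.0003
gripper_force: 6.7
```

Emit:
{"name": "step_arm", "arguments": {
  "rows": [
    [0.005,0.003,0,0,0,0],
    [0.012,0.008,0,0,0,0],
    [0.02,0.014,0,0,0,0],
    [0.026,0.019,0,0,0,0],
    [0.026,0.019,0,0,0,0]
  ]
}}

```text
clock: 22.9
tcp_pos: [0.5955, -0.1066, 0.0689]
orientation: [-3.072, -0.654, -0.001]
contact_force: [-0.0, 0.5, 0.7]
grip_width: 0.0001
gripper_force: 0.0
```

Emit:
{"name": "step_arm", "arguments": {
  "rows": [
    [0,0,0.03,0,0,0],
    [0,0,0.06,0,0,0],
    [0,0,0.1,0,0,0],
    [0,0,0.15,0,0,0],
    [0,0,0.2,0,0,0]
  ]
}}

```text
clock: 23.32
tcp_pos: [0.5939, -0.1077, 0.1896]
orientation: [-3.073, -0.653, 0.003]
contact_force: [0.4, 0.0, -0.3]
grip_width: -0.0003
gripper_force: 0.0
```

Emit:
{"name": "step_arm", "arguments": {
  "rows": [
    [-0.03,-0.06,0,0,0,0],
    [-0.06,-0.12,0,0,0,0],
    [-0.09,-0.18,0,0,0,0],
    [-0.12,-0.24,0,0,0,0],
    [-0.14,-0.3,0,0,0,0]
  ]
}}

```text
clock: 23.73
tcp_pos: [0.5083, -0.2894, 0.189]
orientation: [3.073, 0.652, -0.002]
contact_force: [0.5, 0.4, -0.2]
grip_width: -0.0002
gripper_force: 0.0
```

```bash
python3 - <<'E'
from h import *
import cv2
eyes.grab_frame("scene")
im=eyes.grab_frame("top")[:,:,::-1].copy()
sc=eyes.grab_frame("scene")[:,:,::-1][130:330,200:480]
cv2.imwrite("pics/t3.png",cv2.resize(np.hstack([im[100:300,200:480],sc]),None,fx=1.4,fy=1.4))
o=r.get_obs();print(o["clock"],o["tcp_pos"],o["contact_force"])
C=np.array([.5472,-.0481]);i=eyes.camera_info("top");w=np.linalg.inv(i["extrinsics"])
def samp(G,a,rr,z):
    t=np.radians(a);X=np.stack([C[0]+rr*np.cos(t),C[1]+rr*np.sin(t),0*rr+z,0*rr+1])
    c=(w@X)[:3];p=i["mtx"]@(c/c[2]);return cv2.remap(G,p[0].astype(np.float32)[None],p[1].astype(np.float32)[None],1)[0]
a=np.arange(0,360,.5)
for f in(cv2.imread("pics/top0.png"),cv2.imread("pics/t2.png"),im):
    G=cv2.cvtColor(f,cv2.COLOR_BGR2GRAY).astype(np.float32)
    S=np.array([samp(G,x,np.arange(.06,.098,.002),.068).mean() for x in a])
    m=S-cv2.blur(S[None].astype(np.float32),(61,1))[0]
    print(np.degrees(np.angle(sum(np.clip(m,0,None)*np.exp(5j*np.radians(a)))))/5%72)
G=cv2.cvtColor(im,cv2.COLOR_BGR2GRAY).astype(np.float32);rr=np.arange(.112,.14,.0005)
for x in range(84,128,3):
    v=samp(G,x,rr,.071);k=np.argmin(v);th=(v[k]+v[k:].max())/2;print((x,round(float(rr[k+np.argmax(v[k:]>th)]*1000),1)),end=" ")
E
```

```text
23.8833 [ 0.50834172 -0.29190956  0.18870837] [ 1.21806943  0.84385105 -1.054633  ]
58.74150813943663
1.9434791766554103
68.91438209624084
(84, 125.0) (87, 125.5) (90, 125.5) (93, 126.0) (96, 127.0) (99, 127.0) (102, 127.5) (105, 127.5) (108, 129.5) (111, 127.5) (114, 127.0) (117, 126.5) (120, 126.5) (123, 137.5) (126, 137.5)
```

View pics/t3.png

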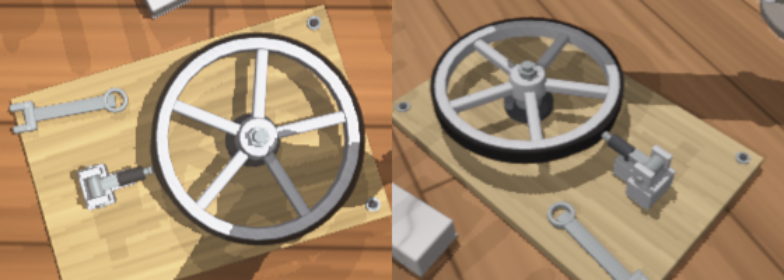

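The picture shows the feeler level, with its ball on the tyre at (150,171), and the gripper clear. The wheel came back 5°, so the bump is now centred at about 107°, right at the feeler. I hand in.

```bash
python3 -c "
from bench import r
print(r.hand_in())"
```

```text
the job is handed in; nothing more can be done
None
```

I folded the feeler down level and turned the wheel by its spokes until the high spot, felt at about 17 N, sat at the feeler to within 1–2° by the last camera check. I then let go and handed the job in with the gripper clear; no result was reported back.

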